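# Hang the keyhole holder and load its post

## Task

Hang the yellow holder on the panel: slip the keyhole in its back plate over the protruding screw head and pull it down so that the screw locks in the narrow slot and the holder hangs straight. Then thread the steel spacer ring over the holder's post, right down onto its shelf, and leave everything else on the bench where it is.

Things in the scene. Friction and masses are not known exactly. Their poses are not given: they have to be found in the camera images.
- panel: Fixed upright plywood panel, 220 mm wide, 175 mm high, 18 mm thick, braced from behind. Origin on the bench under the middle of its front face; x points into the panel (away from the robot), y along its face to the left, z up. It differs in place and yaw (up to about 17 degrees).
- screw (a point): Where the axis of the panel's one protruding screw meets the panel's front face, 145 mm above the bench; axes as the panel's. The screw stands out square to the face, to -x: shank 6 mm in diameter, free for 8.5 mm, then a round head 14 mm in diameter, 4 mm thick, its front 12.5 mm from the face.
- holder: Loose yellow holder, 0.17-0.35 kg, standing on the bench, its back roughly (to 25 deg) away from the robot. Origin under the post axis, at the underside; x to its back plate, y left, z up. Shelf 90 mm wide, 8 mm thick, underside at z=0, from 35 mm in front of the post axis to the back plate. Back plate 90 mm wide, 100 high, 6 thick, back face 60 mm behind the post axis, with the keyhole.
- holder_post (a point): Middle of the holder's upright square steel post, 16 x 16 mm, which is also its handle (grip it across the holder's y, from above); axes as the holder's. This point is 38 mm above the underside and 30 mm above the shelf's top; the post's top is 30 mm above it.
- holder_seat (a point): Point on the back face of the holder's back plate, 60 mm behind the post axis, 42 mm above point holder_post; axes as the holder's. Hung, it meets point screw (to 3 mm). The keyhole's octagonal entry, 22 mm across flats, is centred 18 mm straight below it; a slot 9 mm wide, with lead-in corners, runs up from the entry to 3 mm above this point.
- spacer_mid (a point): Centre, half-way up, of the loose grey steel spacer ring (about 0.12 kg): outer diameter 54 mm, hole 30 mm, height 24 mm; z is its axis. It starts flat on the bench. Seated, this point is on the post axis (to 7 mm, the play in the hole) and 12 mm above the shelf's top.
- glue_bottle: Bystander: blue bottle with a black cap, 46x76x196 mm, standing far left. Origin under its middle.
- tape_duct: Bystander: small black roll of tape, 58 mm wide, 19 mm high, flat on the bench between the starts of holder and ring. Origin under its middle.
- screwdriver_yel: Bystander: screwdriver with a yellow handle, 135 mm long, lying at the right. Origin under its middle.
- offcut_1: Bystander: brown wooden block, 50x75x36 mm, at the left. Origin under its middle.
Things that resemble listed ones, but are neither listed nor needed, are in the scene too. There is more than one size of the holder; the one meant has the size given above.

How it is judged:
By the outcome, as a careful person would: the job done as asked, in the order asked, and still so for the second after the job is handed in, with the robot touching nothing.
It also fails if it takes over 67 s, if anything falls off the work surface, if the arm or the gripper's body presses on something with over 40 N, if the wrist force passes 120 N, or if a joint passes its speed limit or range.

## Robot

A 6-joint arm with a two-finger parallel gripper is mounted at the origin on a cart in front of the work surface, level with it; the furniture and walls round the work are solid. World frame = base frame: x ahead of the robot, y to its left, z up, the work surface at z = 0. Lengths are in m, angles in rad, forces in N, time in s.
With the tool pointing down it reaches from about 0.35 to 0.95 m from the base axis. Payload 17.4 kg.
Tool frame: the origin (TCP) lies at the very end of the fingers, on their centre line; the grasp point (between the pads) lies 19 mm behind it (tcp_to_grasp is the distance from the TCP to the grasp point, in m); z points along the fingers, y is the line along which they close (so a half turn about z gives the same grasp; the last joint's range is limited). The gripper opens to 93 mm and grips with 3 to 60 N. Pads are 15 mm wide; open, the fingers measure 128 mm over their backs; the gripper's body (75 mm by 188 mm) begins 65 mm behind the grasp point.
Start: joints at [1.137, 0.116, 1.442, -0, 1.584, -0.038], TCP at [0.26, 0.623, 0.219] pointing down, gripper open.
Joint ranges: [-2.83, 2.83], [-0.83, 2.19], [0.07, 2.5], [-1.14, 4.28], [0.01, 3], [-2.97, 2.97]. Speed limits (rad/s): [1.89, 1.89, 2.22, 3.14, 3.14, 3.14].

## Interface

Orientations are given as a unit quaternion [x, y, z, w].
In Python, from workcell import observe, get_image, calibration, finish_job, tcp_to_grasp gives the robot as it stands.
- The arm moves only by the tool step_arm, never from a script. Its argument "rows" is a list of rows, each an object of numbers: "grip": the finger opening in m, from 0 to 0.093; "dx", "dy", "dz": the shift along the world's x, y, z in m; "ax", "ay", "az": the turn, a rotation vector about the world's x, y, z in rad. In form: [{"grip": .., "dx": .., "dy": .., "dz": .., "ax": .., "ay": .., "az": ..}, ...]. A call has 1 to 8 rows; each row is the pose to reach, as a shift and turn from the pose commanded when the call began; what a row does not reach only later rows make up. A row lasts 1/8 s, in which the tool goes at most 62.5 mm and 10.7 degrees, less where a joint would pass 70% of its speed; a pose out of reach is approached as far as the arm can. A call with a gripper value outside its range is refused whole. The fingers move at their own pace and stop on an object; the grip force is fixed at half the most. Time passes only in rows, so rows that repeat a pose let the fingers close. It gives the time, the measured TCP pose, the force, the opening and the grip force at its end, in the units of the state.
- observe(): the state, without advancing time (a new reading comes with each control period).
- get_image(name): name is "scene" or "top" or "wrist"; returns (picture, depth): 400x640x3 uint8, blue, green, red; 400x640 float32, m along the optical axis (not along the pixel's ray), 0 where there is no reading.
- calibration(name): a dict with "camera_matrix" (3x3 intrinsics, pixels), "R" (3x3) and "t" (3): a world point X has camera coordinates R X + t. Camera axes: x right, y down, z forward; pixel columns grow to the right and rows downward; lengths in m; the calibration is good to about 2 mm. A picture is of the moment at which its call begins: read the wrist's pose just before it. calibration takes no time and is no camera call; for the wrist camera it gives the pose at the moment of the call.
- finish_job(): hands the job in; it is judged then, once.
The state is a dict: "t": time; "joint_pos": joint angles; "dq": joint speeds; "effort": joint torques, N m; "tcp_pos": TCP position; "eef_rot": TCP orientation; "ft_force": force on the tool from outside, world axes, zero at the start; "torque": the same for the moment, N m; "finger_gap": finger opening in m; "grip_force": force on a finger pad.
Only numpy, scipy, OpenCV 4.12 (cv2) and the standard library are available. Lean on these libraries where they do the work, as an engineer would, in place of code of your own. Each camera call takes 0.05 s, during which the arm holds its last target. There are 200 camera calls.

## Working session

There is one attempt and no reset: what is moved stays moved. The work goes in short steps, Python scripts to look and compute and a tool call to move; the robot and the scene stay as the last step left them, time stands still between calls to the robot, and variables do not carry over. Pictures are saved under pics/ and viewed, at most 10 in all, crops included, and the job is handed in when it is done.

Besides the shell and the picture viewer there is one more tool, called after "Request:" in YAML: its name, and indented under it one key for each argument. step_arm: Moves the arm, as the interface text tells. Its arguments: {"type":"object","properties":{"rows":{"type":"array"}},"required":["rows"]}

```bash
ls; mkdir -p pics
python3 - <<'E'
from workcell import *
import cv2,numpy as np
print(observe()); print(tcp_to_grasp)
for n in ["scene","top"]:
    im,d=get_image(n); cv2.imwrite(f"pics/{n}0.png",im); np.save(f"pics/{n}0.npy",d)
    c=calibration(n); print(n,c, (d>0).mean())
E
```

```text
pics
{'t': 0.0, 'joint_pos': array([ 1.13720169e+00,  1.16481513e-01,  1.44225834e+00, -9.88564655e-06,
        1.58401804e+00, -3.78168500e-02]), 'dq': array([ 0.00035047,  0.0002856 ,  0.00152811, -0.00145504,  0.00150485,
       -0.00072155]), 'effort': array([-7.35648809e-04, -7.21225476e+01, -6.22622037e+01,  7.79063185e-02,
        2.34896987e-02, -1.12380633e-04]), 'tcp_pos': array([0.26016382, 0.62262205, 0.2179125 ]), 'eef_rot': array([ 1.96599892e-01,  9.80483627e-01, -5.67664010e-04, -1.31252908e-04]), 'ft_force': array([-0.71429245,  0.16958253, -0.64052165]), 'torque': array([-0.04138842, -0.01531199, -0.01097329]), 'grip_force': 0.0, 'finger_gap': 0.09285062430937886}
0.0188
scene {'camera_matrix': array([[491.1503847 ,   0.        , 313.31371767],
       [  0.        , 491.1503847 , 205.31487845],
       [  0.        ,   0.        ,   1.        ]]), 'R': array([[-0.72973575, -0.68364532,  0.01071513],
       [-0.5312922 ,  0.55710761, -0.63824738],
       [ 0.43036535, -0.4714448 , -0.76975676]]), 't': array([0.44441997, 0.34377275, 1.20250019])} 0.9959375
top {'camera_matrix': array([[418.01348256,   0.        , 328.85141344],
       [  0.        , 418.01348256, 198.24613597],
       [  0.        ,   0.        ,   1.        ]]), 'R': array([[ 0.02328162, -0.99970891,  0.00632908],
       [-0.98932786, -0.02394978, -0.14372474],
       [ 0.14383449, -0.00291539, -0.98959746]]), 't': array([0.0307561 , 0.54752242, 1.17051871])} 0.99612890625
```

View pics/top0.png

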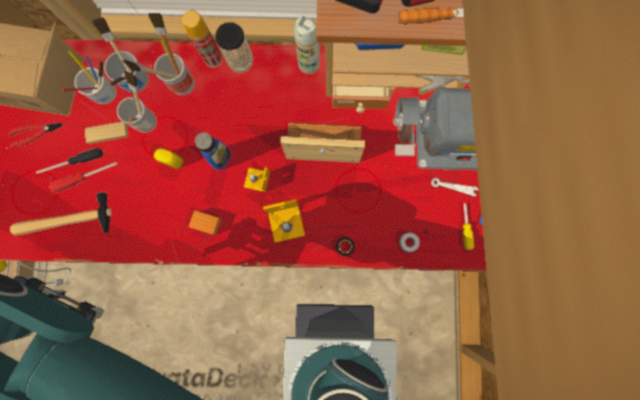

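View pics/scene0.png

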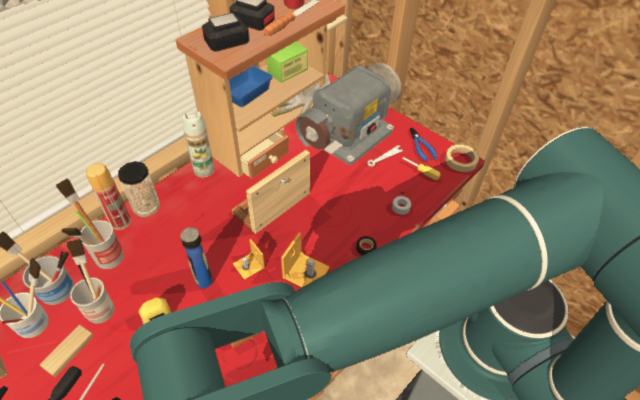

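The top view shows the large holder at about (285,222) with its post at (286,227), and a small decoy at (256,179). The panel is at (323,145), the ring at (410,242) and the tape at (345,245). In the scene view the screw head is near (285,181).

```bash
cat > h.py <<'E'
import numpy as np,cv2
from workcell import *
def cloud(d,c):
    K,R,t=np.array(c["camera_matrix"]),np.array(c["R"]),np.array(c["t"])
    v,u=np.indices(d.shape); p=np.stack([(u-K[0,2])/K[0,0]*d,(v-K[1,2])/K[1,1]*d,d],-1)
    P=(p-t)@R; P[d<=0]=np.nan; return P
def ray(c,u,v,z):
    K,R,t=np.array(c["camera_matrix"]),np.array(c["R"]),np.array(c["t"])
    o=-R.T@t; r=R.T@np.linalg.inv(K)@np.array([u,v,1.]); return o+r*(z-o[2])/r[2]
def proj(c,X):
    q=np.array(c["R"])@np.array(X)+c["t"]; q=np.array(c["camera_matrix"])@q; return q[:2]/q[2]
E
python3 - <<'E'
from h import *
for n,box in [("top",(255,195,320,250)),("scene",(275,225,335,290))]:
    im=cv2.imread(f"pics/{n}0.png"); d=np.load(f"pics/{n}0.npy"); c=calibration(n); P=cloud(d,c)
    h=cv2.cvtColor(im,cv2.COLOR_BGR2HSV)
    x0,y0,x1,y1=box; s=np.s_[y0:y1,x0:x1]
    m=(h[s][...,0]>15)&(h[s][...,0]<35)&(h[s][...,1]>130)&(h[s][...,2]>60)
    p=P[s][m]; print(n,m.sum())
    print(np.histogram(p[:,2],bins=np.arange(-.01,.13,.01)))
    sh=p[(p[:,2]<.02)&(p[:,2]>0)]; print("shelf",np.median(sh[:,2]),cv2.minAreaRect((sh[:,:2]*1000).astype(np.float32)))
    pl=p[p[:,2]>.03]; 
    print("plate",cv2.minAreaRect((pl[:,:2]*1000).astype(np.float32)),pl[:,2].max(), pl[:,:2].mean(0))
    g=(h[s][...,1]<90)&(P[s][...,2]>.02); q=P[s][g]; print("post",g.sum(),np.percentile(q,[5,50,95],axis=0)); qt=q[q[:,2]>.06]; print(len(qt),qt.mean(0))
# panel
for n,box in [("top",(275,118,370,168)),("scene",(235,145,320,240))]:
    d=np.load(f"pics/{n}0.npy"); c=calibration(n); P=cloud(d,c); x0,y0,x1,y1=box
    p=P[y0:y1,x0:x1].reshape(-1,3); 
    t=p[(p[:,2]>.168)&(p[:,2]<.183)]; print(n,"top edge",cv2.minAreaRect((t[:,:2]*1000).astype(np.float32)),len(t))
    p=p[(p[:,2]>.02)&(p[:,2]<.165)]
    # vertical plane RANSAC a*x+b*y=1
    rng=np.random.default_rng(0);best=0
    for _ in range(400):
        a,b=p[rng.choice(len(p),2,False)][:,:2]; e=b-a; L=np.hypot(*e)
        if L<.05: continue
        nn=np.array([e[1],-e[0]])/L; k=np.abs((p[:,:2]-a)@nn)<.003
        if k.sum()>best: best=k.sum();K=k
    f=p[K]; l=cv2.fitLine((f[:,:2]*1000).astype(np.float32),cv2.DIST_HUBER,0,.01,.01).ravel(); e=l[:2]; e=e*np.sign(e[1]); mid=l[2:]
    s=(f[:,:2]*1000-mid)@e
    print("plane n",best,"dir",e,"yaw(deg)",np.degrees(np.arctan2(-e[0],e[1])),"mid",mid,"ends",mid+e*np.percentile(s,.5),mid+e*np.percentile(s,99.5),f[:,2].min(),f[:,2].max())
    nn=np.array([e[1],-e[0]]); o=(p[:,:2]*1000-mid)@nn; k=(o<-6)&(o>-25)&(p[:,2]>.12); print("screw head",k.sum(),p[k].mean(0),np.median(o[k]))
# ring, tape by top depth
d=np.load("pics/top0.npy");c=calibration("top");P=cloud(d,c)
for nm,b,zz in [("ring",(392,225,428,260),(.015,.035)),("tape",(328,230,362,262),(.01,.03))]:
    q=P[b[1]:b[3],b[0]:b[2]].reshape(-1,3);k=(q[:,2]>zz[0])&(q[:,2]<zz[1]);print(nm,k.sum(),cv2.minEnclosingCircle((q[k][:,:2]*1000).astype(np.float32)),np.median(q[k],axis=0))
E
```

```text
top 1090
(array([ 16, 654, 221,  13,  16,  17,  22,  10,  16,  13,  46,  43,   0,
         0]), array([-0.01,  0.  ,  0.01,  0.02,  0.03,  0.04,  0.05,  0.06,  0.07,
        0.08,  0.09,  0.1 ,  0.11,  0.12,  0.13]))
shelf 0.008336909724482892 ((482.4195861816406, 172.86215209960938), (112.4183349609375, 95.11163330078125), 14.765093803405762)
plate ((517.8092651367188, 179.83221435546875), (7.096380710601807, 88.45480346679688), 13.899871826171875) 0.10672227422962381 [0.51645255 0.17940688]
post 44 [[0.45435015 0.15782027 0.02697355]
 [0.46106942 0.16444794 0.06487498]
 [0.469768   0.17316591 0.07107736]]
30 [0.46218497 0.16577518 0.06700336]
scene 1094
(array([  1, 487, 221,  35,  43,  41,  47,  33,  41,  36,  62,  42,   0,
         0]), array([-0.01,  0.  ,  0.01,  0.02,  0.03,  0.04,  0.05,  0.06,  0.07,
        0.08,  0.09,  0.1 ,  0.11,  0.12,  0.13]))
shelf 0.008808425822510828 ((477.8481750488281, 167.3919219970703), (92.89448547363281, 92.21537017822266), 14.70322036743164)
plate ((394.2752990722656, 295.29461669921875), (82.37582397460938, 418.6056823730469), 40.9870643615
[... 477 characters left out ...]
02009496428016475 0.16488246257241843
screw head 11 [0.65655232 0.06677459 0.14912745] -10.89203363678767
scene top edge ((679.420166015625, 65.46525573730469), (220.8484649658203, 24.21596908569336), 88.17475128173828) 499
plane n 1939 dir [0.02883328 0.99958426] yaw(deg) -1.6522542 mid [671.06616   69.320526] ends [667.80230576 -43.8299401 ] [674.07761294 173.72066797] 0.020075330766456116 0.16498434026892972
screw head 16 [0.65943119 0.06520809 0.14647877] -11.522318931729522
ring 208 ((426.7801818847656, -191.3969268798828), 26.810279846191406) [ 0.42639578 -0.19105092  0.02373975]
tape 190 ((408.6002502441406, -8.19898509979248), 31.156496047973633) [ 0.41035465 -0.00410485  0.01829531]
```

Request:
step_arm:
  rows:
    - {"grip": 0.093, "dx": 0.202, "dy": -0.457, "dz": 0, "ax": 0, "ay": 0, "az": 0.645}
    - {"grip": 0.093, "dx": 0.202, "dy": -0.457, "dz": 0, "ax": 0, "ay": 0, "az": 0.645}
    - {"grip": 0.093, "dx": 0.202, "dy": -0.457, "dz": 0, "ax": 0, "ay": 0, "az": 0.645}
    - {"grip": 0.093, "dx": 0.202, "dy": -0.457, "dz": 0, "ax": 0, "ay": 0, "az": 0.645}
    - {"grip": 0.093, "dx": 0.202, "dy": -0.457, "dz": 0, "ax": 0, "ay": 0, "az": 0.645}
    - {"grip": 0.093, "dx": 0.202, "dy": -0.457, "dz": 0, "ax": 0, "ay": 0, "az": 0.645}
    - {"grip": 0.093, "dx": 0.202, "dy": -0.457, "dz": 0, "ax": 0, "ay": 0, "az": 0.645}
    - {"grip": 0.093, "dx": 0.202, "dy": -0.457, "dz": 0, "ax": 0, "ay": 0, "az": 0.645}

```text
t: 1.1
tcp_pos: [0.4621, 0.1648, 0.2186]
eef_rot: [-0.124, 0.992, 0.0, 0.0]
ft_force: [0.2, -0.3, 0.3]
finger_gap: 0.0932
grip_force: 0.0
```

Request:
step_arm:
  rows:
    - {"grip": 0.093, "dx": 0, "dy": 0, "dz": 0, "ax": 0, "ay": 0, "az": 0}
    - {"grip": 0.093, "dx": 0, "dy": 0, "dz": 0, "ax": 0, "ay": 0, "az": 0}

```text
t: 1.35
tcp_pos: [0.4617, 0.1668, 0.2185]
eef_rot: [-0.124, 0.992, 0.0, -0.0]
ft_force: [-0.5, 0.7, -0.3]
finger_gap: 0.0931
grip_force: 0.0
```

Run:
```python
from h import *
s=observe(); c=calibration("wrist"); im,d=get_image("wrist"); cv2.imwrite("pics/w1.png",im); np.save("pics/w1.npy",d)
print(-np.array(c["R"]).T@c["t"], c["R"], s["tcp_pos"])
P=cloud(d,c); h=cv2.cvtColor(im,cv2.COLOR_BGR2HSV)
near=(abs(P[...,0]-.48)<.08)&(abs(P[...,1]-.17)<.08)
y=near&(h[...,0]>15)&(h[...,0]<35)&(h[...,1]>130)
for nm,lo,hi in [("platetop",.09,.105),("shelf",.004,.013)]:
    p=P[y&(P[...,2]>lo)&(P[...,2]<hi)]; print(nm,len(p), cv2.minAreaRect((p[:,:2]*1000).astype(np.float32)) if len(p) else 0)
p=P[near&(h[...,1]<100)&(P[...,2]>.06)&(P[...,2]<.075)]; print("post",len(p)); print(cv2.minAreaRect((p[:,:2]*1000).astype(np.float32)) if len(p) else 0)
```

```text
[0.39484346 0.15124405 0.3842809 ] [[-2.45330948e-01  9.69439377e-01  1.45351254e-04]
 [ 9.38928204e-01  2.37572320e-01  2.48944212e-01]
 [ 2.41301790e-01  6.12101939e-02 -9.68517815e-01]] [0.46171383 0.16680936 0.21846143]
platetop 936 ((520.9064331054688, 179.43646240234375), (6.796977519989014, 89.73184204101562), 14.227285385131836)
shelf 5024 ((475.512939453125, 168.10348510742188), (89.79473114013672, 90.13390350341797), 14.360040664672852)
post 243
((465.6629943847656, 165.2301025390625), (15.208346366882324, 15.10040283203125), 14.368242263793945)
```

View pics/w1.png

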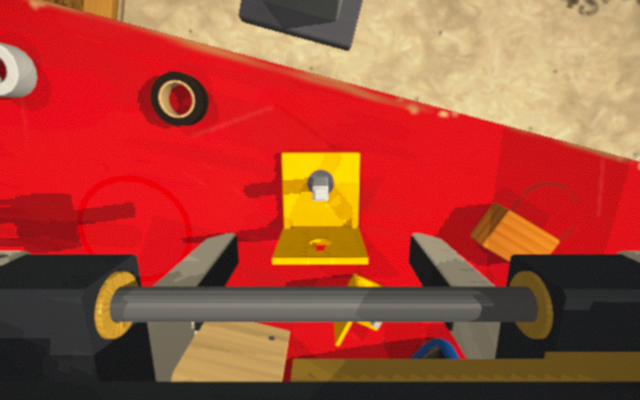

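The wrist view shows the keyhole plate at (320,245) and the post at (320,187), and the holder sits squarely under the gripper. I'll descend and close on the post.

Request:
step_arm:
  rows:
    - {"grip": 0.093, "dx": 0.003, "dy": -0.002, "dz": -0.06}
    - {"grip": 0.093, "dx": 0.003, "dy": -0.002, "dz": -0.12}
    - {"grip": 0.093, "dx": 0.003, "dy": -0.002, "dz": -0.165}
    - {"grip": 0.093, "dx": 0.003, "dy": -0.002, "dz": -0.192}
    - {"grip": 0.093, "dx": 0.003, "dy": -0.002, "dz": -0.192}
    - {"grip": 0.05, "dx": 0.003, "dy": -0.002, "dz": -0.192}
    - {"grip": 0.0, "dx": 0.003, "dy": -0.002, "dz": -0.192}
    - {"grip": 0.0, "dx": 0.003, "dy": -0.002, "dz": -0.192}

```text
schema error: expected keys grip, dx, dy, dz, ax, ay, az
```

Request:
step_arm:
  rows:
    - {"grip": 0.0, "dz": 0}
    - {"grip": 0.0, "dz": 0}
    - {"grip": 0.0, "dz": 0}
    - {"grip": 0.0, "dz": 0}
    - {"grip": 0.0, "dz": 0}
    - {"grip": 0.0, "dz": 0}

```text
schema error: expected keys grip, dx, dy, dz, ax, ay, az
```

Request:
step_arm:
  rows:
    - {"grip": 0.093, "dx": 0.003, "dy": -0.002, "dz": -0.06, "ax": 0, "ay": 0, "az": 0}
    - {"grip": 0.093, "dx": 0.003, "dy": -0.002, "dz": -0.12, "ax": 0, "ay": 0, "az": 0}
    - {"grip": 0.093, "dx": 0.003, "dy": -0.002, "dz": -0.165, "ax": 0, "ay": 0, "az": 0}
    - {"grip": 0.093, "dx": 0.003, "dy": -0.002, "dz": -0.192, "ax": 0, "ay": 0, "az": 0}
    - {"grip": 0.093, "dx": 0.003, "dy": -0.002, "dz": -0.192, "ax": 0, "ay": 0, "az": 0}
    - {"grip": 0.05, "dx": 0.003, "dy": -0.002, "dz": -0.192, "ax": 0, "ay": 0, "az": 0}
    - {"grip": 0.0, "dx": 0.003, "dy": -0.002, "dz": -0.192, "ax": 0, "ay": 0, "az": 0}
    - {"grip": 0.0, "dx": 0.003, "dy": -0.002, "dz": -0.192, "ax": 0, "ay": 0, "az": 0}

```text
t: 2.4
tcp_pos: [0.4652, 0.165, 0.0276]
eef_rot: [-0.124, 0.992, 0.0, 0.001]
ft_force: [-0.1, -0.2, -0.3]
finger_gap: 0.0673
grip_force: 0.0
```

Request:
step_arm:
  rows:
    - {"grip": 0.0, "dx": 0, "dy": 0, "dz": 0, "ax": 0, "ay": 0, "az": 0}
    - {"grip": 0.0, "dx": 0, "dy": 0, "dz": 0, "ax": 0, "ay": 0, "az": 0}
    - {"grip": 0.0, "dx": 0, "dy": 0, "dz": 0, "ax": 0, "ay": 0, "az": 0}
    - {"grip": 0.0, "dx": 0, "dy": 0, "dz": 0, "ax": 0, "ay": 0, "az": 0}

```text
t: 2.9
tcp_pos: [0.4648, 0.1648, 0.0266]
eef_rot: [-0.124, 0.992, -0.0, -0.0]
ft_force: [0.9, 0.1, -0.8]
finger_gap: 0.0274
grip_force: 0.0
```

Request:
step_arm:
  rows:
    - {"grip": 0.0, "dx": 0, "dy": 0, "dz": 0, "ax": 0, "ay": 0, "az": 0}
    - {"grip": 0.0, "dx": 0, "dy": 0, "dz": 0, "ax": 0, "ay": 0, "az": 0}
    - {"grip": 0.0, "dx": 0, "dy": 0, "dz": 0, "ax": 0, "ay": 0, "az": 0}
    - {"grip": 0.0, "dx": 0, "dy": 0, "dz": 0.01, "ax": 0, "ay": 0, "az": 0}
    - {"grip": 0.0, "dx": 0, "dy": 0, "dz": 0.03, "ax": 0, "ay": 0, "az": 0}
    - {"grip": 0.0, "dx": 0, "dy": 0, "dz": 0.06, "ax": 0, "ay": 0, "az": 0}
    - {"grip": 0.0, "dx": 0, "dy": 0, "dz": 0.083, "ax": 0, "ay": 0, "az": 0}
    - {"grip": 0.0, "dx": 0, "dy": 0, "dz": 0.083, "ax": 0, "ay": 0, "az": 0}

```text
t: 3.9
tcp_pos: [0.4655, 0.1651, 0.1115]
eef_rot: [-0.124, 0.992, 0.0, 0.001]
ft_force: [0.4, -0.1, -3.9]
finger_gap: 0.016
grip_force: 30.0
```

Request:
step_arm:
  rows:
    - {"grip": 0.0, "dx": 0.025, "dy": -0.024, "dz": 0, "ax": 0, "ay": 0, "az": -0.07}
    - {"grip": 0.0, "dx": 0.05, "dy": -0.048, "dz": 0, "ax": 0, "ay": 0, "az": -0.14}
    - {"grip": 0.0, "dx": 0.075, "dy": -0.072, "dz": 0, "ax": 0, "ay": 0, "az": -0.21}
    - {"grip": 0.0, "dx": 0.099, "dy": -0.096, "dz": 0, "ax": 0, "ay": 0, "az": -0.279}
    - {"grip": 0.0, "dx": 0.099, "dy": -0.096, "dz": 0, "ax": 0, "ay": 0, "az": -0.279}
    - {"grip": 0.0, "dx": 0.099, "dy": -0.096, "dz": 0, "ax": 0, "ay": 0, "az": -0.279}

```text
t: 4.65
tcp_pos: [0.5632, 0.0689, 0.1086]
eef_rot: [0.015, 1.0, 0.0, -0.001]
ft_force: [-0.3, -0.2, -2.9]
finger_gap: 0.016
grip_force: 30.0
```

Run:
```python
from h import *
s=observe(); print(s["t"],s["tcp_pos"],s["eef_rot"],s["ft_force"],s["finger_gap"],s["grip_force"])
for n in ["scene","top"]:
    im,d=get_image(n); cv2.imwrite(f"pics/{n}1.png",im); np.save(f"pics/{n}1.npy",d)
a=cv2.imread("pics/scene1.png")[130:290,210:370]; b=cv2.imread("pics/top1.png")[100:260,240:400]
cv2.imwrite("pics/c1.png",np.hstack([cv2.resize(a,(400,400),interpolation=2),cv2.resize(b,(400,400),interpolation=2)]))
```

```text
4.65 [0.56318829 0.06892948 0.10855059] [ 1.47120576e-02  9.99891439e-01  2.55945536e-05 -8.15810505e-04] [-0.30001601 -0.2221566  -2.91812753] 0.015958997617101636 29.993852376937866
```

View pics/c1.png

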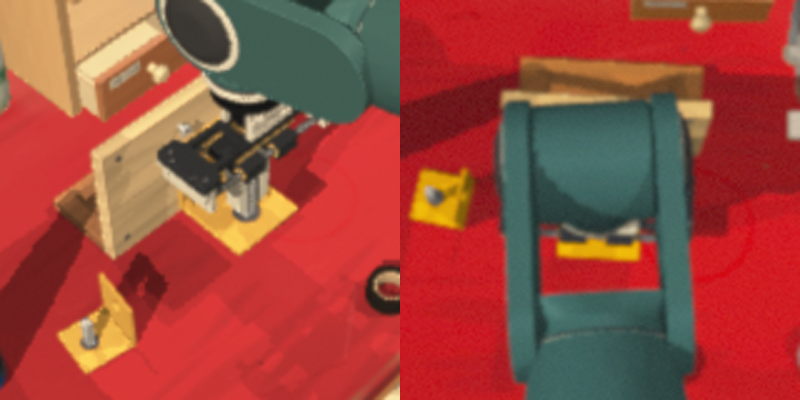

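The holder hangs level in the gripper, in front of the panel. The screw head is visible left of the gripper at scene px (285,181). Next I'll check the holder's tilt with the wrist camera and triangulate the head.

Run:
```python
from h import *
s=observe(); c=calibration("wrist"); im,d=get_image("wrist"); cv2.imwrite("pics/w2.png",im)
P=cloud(d,c); h=cv2.cvtColor(im,cv2.COLOR_BGR2HSV); T=s["tcp_pos"]; print(T)
near=(abs(P[...,0]-T[0])<.09)&(abs(P[...,1]-T[1])<.07)
y=near&(h[...,0]>15)&(h[...,0]<35)&(h[...,1]>130)
p=P[y]; p=p[p[:,2]>.05]; print(np.histogram(p[:,2],bins=np.arange(.05,.2,.01)))
sh=p[(p[:,2]<.1)]; A=np.c_[sh[:,:2]-T[:2],np.ones(len(sh))]; k=np.ones(len(sh),bool)
for _ in range(4):
    w=np.linalg.lstsq(A[k],sh[k,2],rcond=None)[0]; k=abs(A@w-sh[:,2])<.003
print("shelf plane",w,k.sum(),cv2.minAreaRect((sh[k][:,:2]*1000).astype(np.float32)))
pt=p[p[:,2]>.165]; print(len(pt)); 
if len(pt): print(cv2.minAreaRect((pt[:,:2]*1000).astype(np.float32)),np.percentile(pt[:,2],[5,50,95]))
# screw head pixels in initial images by depth: offset from panel plane
rays=[]
for n,b,mid,e in [("scene",(265,165,305,200),(671.07,69.32),(.0288,.9996)),("top",(305,125,340,165),(667.34,65.18),(.0274,.9996))]:
    d=np.load(f"pics/{n}0.npy"); c=calibration(n); Q=cloud(d,c)[b[1]:b[3],b[0]:b[2]]
    o=(Q[...,:2]*1000-mid)@np.array([e[1],-e[0]]); m=(o<-4)&(o>-25)&(Q[...,2]>.125)&(Q[...,2]<.165)
    v,u=np.nonzero(m); print(n,m.sum(),u.mean()+b[0],v.mean()+b[1],(u.min()+b[0],u.max()+b[0],v.min()+b[1],v.max()+b[1]),Q[m].mean(0))
    i=cv2.imread(f"pics/{n}0.png")[b[1]:b[3],b[0]:b[2]]; cv2.imwrite(f"pics/s_{n}.png",cv2.resize(i,(400,400*i.shape[0]//i.shape[1]),interpolation=0))
    print("proj of (.657,.066,.145)",proj(c,[.657,.066,.145]))
a,b=[cv2.imread(f"pics/s_{n}.png") for n in("scene","top")]; H=max(a.shape[0],b.shape[0]); pad=lambda i:cv2.copyMakeBorder(i,0,H-i.shape[0],0,0,0)
cv2.imwrite("pics/s_both.png",np.hstack([pad(a),pad(b)]))
```

```text
[0.56321602 0.06930904 0.10916609]
(array([   0,    0,    0, 3267, 5557,  513,  636,  446,    0,    0,    0,
         25,   12,    0,   59]), array([0.05, 0.06, 0.07, 0.08, 0.09, 0.1 , 0.11, 0.12, 0.13, 0.14, 0.15,
       0.16, 0.17, 0.18, 0.19, 0.2 ]))
shelf plane [ 0.01444445 -0.00043793  0.09043129] 8527 ((574.227294921875, 70.37664794921875), (90.15284729003906, 90.12254333496094), 88.19889068603516)
11919
((549.6864013671875, 75.9200439453125), (100.2807388305664, 45.081687927246094), 88.55596160888672) [0.21132097 0.22144465 0.22473274]
scene 16 284.125 182.0 (np.int64(282), np.int64(286), np.int64(180), np.int64(184)) [0.65943119 0.06520809 0.14647877]
proj of (.657,.066,.145) [284.56463389 182.97546388]
top 12 321.5 151.33333333333334 (np.int64(319), np.int64(324), np.int64(150), np.int64(152)) [0.65695371 0.06666576 0.14887977]
proj of (.657,.066,.145) [321.76446801 151.69056049]
```

View pics/s_both.png

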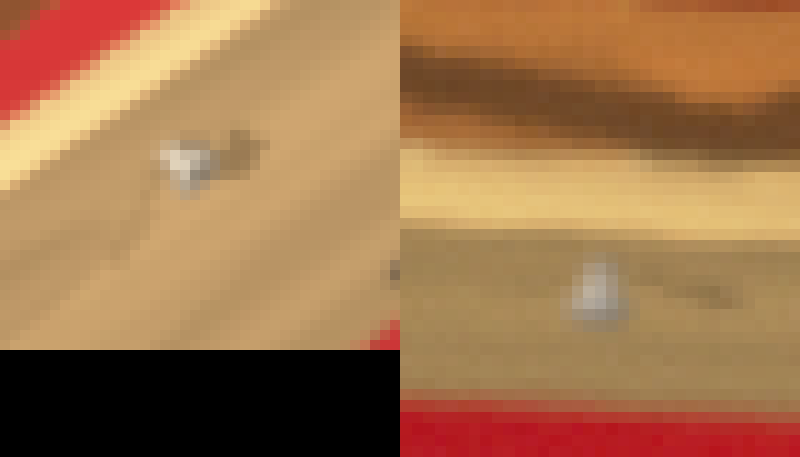

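Request:
step_arm:
  rows:
    - {"grip": 0.0, "dx": 0.012, "dy": -0.002, "dz": 0, "ax": 0, "ay": 0, "az": 0}
    - {"grip": 0.0, "dx": 0.024, "dy": -0.003, "dz": 0, "ax": 0, "ay": 0, "az": 0}
    - {"grip": 0.0, "dx": 0.028, "dy": -0.003, "dz": 0, "ax": 0, "ay": 0, "az": 0}
    - {"grip": 0.0, "dx": 0.031, "dy": -0.003, "dz": 0, "ax": 0, "ay": 0, "az": 0}
    - {"grip": 0.0, "dx": 0.034, "dy": -0.003, "dz": 0, "ax": 0, "ay": 0, "az": 0}
    - {"grip": 0.0, "dx": 0.036, "dy": -0.003, "dz": 0, "ax": 0, "ay": 0, "az": 0}
    - {"grip": 0.0, "dx": 0.036, "dy": -0.003, "dz": 0, "ax": 0, "ay": 0, "az": 0}

```text
t: 5.68
tcp_pos: [0.5998, 0.0658, 0.1096]
eef_rot: [0.015, 1.0, -0.0, -0.0]
ft_force: [0.0, -0.5, -3.1]
finger_gap: 0.0156
grip_force: 30.0
```

Request:
step_arm:
  rows:
    - {"grip": 0.0, "dx": 0.001, "dy": 0, "dz": 0, "ax": 0, "ay": 0, "az": 0}
    - {"grip": 0.0, "dx": 0.002, "dy": 0, "dz": 0, "ax": 0, "ay": 0, "az": 0}
    - {"grip": 0.0, "dx": 0.003, "dy": 0, "dz": 0, "ax": 0, "ay": 0, "az": 0}
    - {"grip": 0.0, "dx": 0.003, "dy": 0, "dz": 0, "ax": 0, "ay": 0, "az": 0}

```text
t: 6.18
tcp_pos: [0.6029, 0.0658, 0.1096]
eef_rot: [0.015, 1.0, -0.0, 0.0]
ft_force: [-0.3, 0.3, -2.9]
finger_gap: 0.0159
grip_force: 30.0
```

Request:
step_arm:
  rows:
    - {"grip": 0.0, "dx": 0.001, "dy": 0, "dz": 0, "ax": 0, "ay": 0, "az": 0}
    - {"grip": 0.0, "dx": 0.002, "dy": 0, "dz": 0, "ax": 0, "ay": 0, "az": 0}
    - {"grip": 0.0, "dx": 0.003, "dy": 0, "dz": 0, "ax": 0, "ay": 0, "az": 0}
    - {"grip": 0.0, "dx": 0.003, "dy": 0, "dz": 0, "ax": 0, "ay": 0, "az": 0}

```text
t: 6.68
tcp_pos: [0.6059, 0.0658, 0.1097]
eef_rot: [0.015, 1.0, 0.0, 0.0]
ft_force: [0.2, -0.2, -3.7]
finger_gap: 0.0158
grip_force: 30.0
```

Request:
step_arm:
  rows:
    - {"grip": 0.0, "dx": 0.001, "dy": 0, "dz": 0, "ax": 0, "ay": 0, "az": 0}
    - {"grip": 0.0, "dx": 0.0015, "dy": 0, "dz": 0, "ax": 0, "ay": 0, "az": 0}
    - {"grip": 0.0, "dx": 0.0015, "dy": 0, "dz": 0, "ax": 0, "ay": 0, "az": 0}

```text
t: 7.05
tcp_pos: [0.6073, 0.0658, 0.1096]
eef_rot: [0.015, 1.0, 0.0, -0.0]
ft_force: [-1.2, 0.4, -3.2]
finger_gap: 0.0155
grip_force: 30.0
```

Request:
step_arm:
  rows:
    - {"grip": 0.0, "dx": 0.001, "dy": 0, "dz": 0, "ax": 0, "ay": 0, "az": 0}
    - {"grip": 0.0, "dx": 0.001, "dy": 0, "dz": 0, "ax": 0, "ay": 0, "az": 0}

```text
t: 7.3
tcp_pos: [0.6084, 0.0658, 0.1097]
eef_rot: [0.015, 1.0, 0.0, 0.0]
ft_force: [0.6, 0.7, -3.2]
finger_gap: 0.0159
grip_force: 30.0
```

Run:
```python
from h import *
im,d=get_image("scene"); cv2.imwrite("pics/scene2.png",im); P=cloud(d,calibration("scene"))
cv2.imwrite("pics/c2.png",cv2.resize(im[140:260,230:350],(600,600),interpolation=2))
```

```text
(no output)
```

View pics/c2.png

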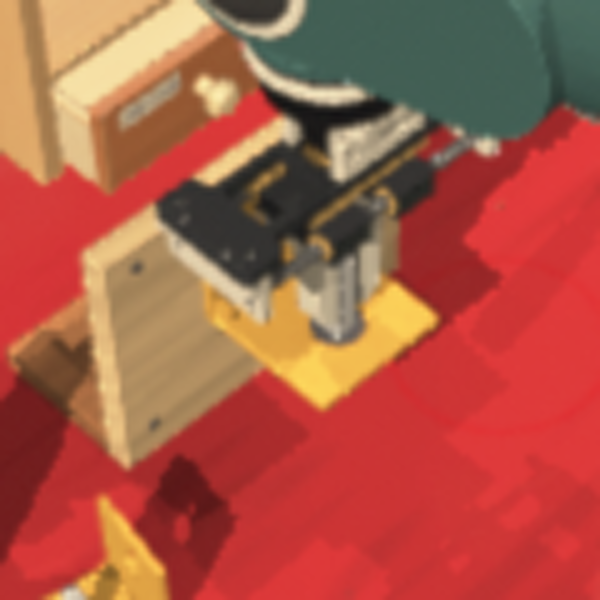

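The plate is nearly flat against the panel with no resistance, so the head has entered the keyhole. I'll continue until it touches.

Request:
step_arm:
  rows:
    - {"grip": 0.0, "dx": 0.001, "dy": 0, "dz": 0, "ax": 0, "ay": 0, "az": 0}
    - {"grip": 0.0, "dx": 0.001, "dy": 0, "dz": 0, "ax": 0, "ay": 0, "az": 0}

```text
t: 7.6
tcp_pos: [0.6094, 0.0658, 0.1096]
eef_rot: [0.015, 1.0, 0.0, 0.0]
ft_force: [-1.0, -0.2, -3.0]
finger_gap: 0.0155
grip_force: 30.0
```

Request:
step_arm:
  rows:
    - {"grip": 0.0, "dx": 0.001, "dy": 0, "dz": 0, "ax": 0, "ay": 0, "az": 0}
    - {"grip": 0.0, "dx": 0.001, "dy": 0, "dz": 0, "ax": 0, "ay": 0, "az": 0}

```text
t: 7.85
tcp_pos: [0.6095, 0.0657, 0.1096]
eef_rot: [0.015, 1.0, -0.0, -0.001]
ft_force: [-10.8, -2.1, 1.4]
finger_gap: 0.016
grip_force: 30.0
```

Request:
step_arm:
  rows:
    - {"grip": 0.0, "dx": -0.0015, "dy": 0, "dz": 0, "ax": 0, "ay": 0, "az": 0}
    - {"grip": 0.0, "dx": -0.0018, "dy": 0, "dz": -0.002, "ax": 0, "ay": 0, "az": 0}
    - {"grip": 0.0, "dx": -0.0018, "dy": 0, "dz": -0.004, "ax": 0, "ay": 0, "az": 0}
    - {"grip": 0.0, "dx": -0.0018, "dy": 0, "dz": -0.006, "ax": 0, "ay": 0, "az": 0}
    - {"grip": 0.0, "dx": -0.0018, "dy": 0, "dz": -0.008, "ax": 0, "ay": 0, "az": 0}

```text
t: 8.48
tcp_pos: [0.6085, 0.0658, 0.1014]
eef_rot: [0.015, 1.0, 0.0, -0.0]
ft_force: [-0.4, -0.6, -4.1]
finger_gap: 0.0157
grip_force: 30.0
```

Request:
step_arm:
  rows:
    - {"grip": 0.0, "dx": 0, "dy": 0, "dz": -0.002, "ax": 0, "ay": 0, "az": 0}
    - {"grip": 0.0, "dx": 0, "dy": 0, "dz": -0.004, "ax": 0, "ay": 0, "az": 0}
    - {"grip": 0.0, "dx": 0, "dy": 0, "dz": -0.004, "ax": 0, "ay": 0, "az": 0}

```text
t: 8.85
tcp_pos: [0.6084, 0.0658, 0.0974]
eef_rot: [0.015, 1.0, -0.0, -0.0]
ft_force: [-0.2, -0.8, -3.2]
finger_gap: 0.0164
grip_force: 30.0
```

Request:
step_arm:
  rows:
    - {"grip": 0.0, "dx": 0, "dy": 0, "dz": -0.002, "ax": 0, "ay": 0, "az": 0}
    - {"grip": 0.0, "dx": 0, "dy": 0, "dz": -0.004, "ax": 0, "ay": 0, "az": 0}
    - {"grip": 0.0, "dx": 0, "dy": 0, "dz": -0.004, "ax": 0, "ay": 0, "az": 0}

```text
t: 9.22
tcp_pos: [0.6084, 0.0658, 0.0934]
eef_rot: [0.015, 1.0, -0.0, -0.0]
ft_force: [0.2, 1.0, -3.8]
finger_gap: 0.0158
grip_force: 30.0
```

Request:
step_arm:
  rows:
    - {"grip": 0.0, "dx": 0, "dy": 0, "dz": -0.001, "ax": 0, "ay": 0, "az": 0}
    - {"grip": 0.0, "dx": 0, "dy": 0, "dz": -0.0015, "ax": 0, "ay": 0, "az": 0}
    - {"grip": 0.0, "dx": 0, "dy": 0, "dz": -0.0015, "ax": 0, "ay": 0, "az": 0}

```text
t: 9.6
tcp_pos: [0.6085, 0.0658, 0.0921]
eef_rot: [0.015, 1.0, -0.0, 0.0]
ft_force: [-0.1, 0.2, -3.7]
finger_gap: 0.0159
grip_force: 30.0
```

Request:
step_arm:
  rows:
    - {"grip": 0.0, "dx": 0, "dy": 0, "dz": -0.001, "ax": 0, "ay": 0, "az": 0}
    - {"grip": 0.0, "dx": 0, "dy": 0, "dz": -0.001, "ax": 0, "ay": 0, "az": 0}

```text
t: 9.85
tcp_pos: [0.6087, 0.0658, 0.0914]
eef_rot: [0.015, 1.0, 0.0, 0.0]
ft_force: [0.2, -0.4, -0.3]
finger_gap: 0.0157
grip_force: 30.0
```

Request:
step_arm:
  rows:
    - {"grip": 0.0, "dx": 0, "dy": 0, "dz": -0.001, "ax": 0, "ay": 0, "az": 0}
    - {"grip": 0.0, "dx": 0, "dy": 0, "dz": -0.001, "ax": 0, "ay": 0, "az": 0}

```text
t: 10.1
tcp_pos: [0.6089, 0.0658, 0.0908]
eef_rot: [0.015, 1.0, 0.0, 0.001]
ft_force: [-1.7, -0.6, 5.0]
finger_gap: 0.0159
grip_force: 30.0
```

Request:
step_arm:
  rows:
    - {"grip": 0.03, "dx": 0, "dy": 0, "dz": 0.0005, "ax": 0, "ay": 0, "az": 0}
    - {"grip": 0.05, "dx": 0, "dy": 0, "dz": 0.0005, "ax": 0, "ay": 0, "az": 0}
    - {"grip": 0.05, "dx": 0, "dy": 0, "dz": 0.0005, "ax": 0, "ay": 0, "az": 0}
    - {"grip": 0.05, "dx": 0, "dy": 0, "dz": 0.0005, "ax": 0, "ay": 0, "az": 0}
    - {"grip": 0.05, "dx": 0, "dy": 0, "dz": 0.02, "ax": 0, "ay": 0, "az": 0}
    - {"grip": 0.05, "dx": 0, "dy": 0, "dz": 0.06, "ax": 0, "ay": 0, "az": 0}
    - {"grip": 0.05, "dx": 0, "dy": 0, "dz": 0.11, "ax": 0, "ay": 0, "az": 0}
    - {"grip": 0.05, "dx": 0, "dy": 0, "dz": 0.11, "ax": 0, "ay": 0, "az": 0}

```text
t: 11.1
tcp_pos: [0.61, 0.0659, 0.2062]
eef_rot: [0.015, 1.0, 0.0, 0.004]
ft_force: [-0.4, 1.3, 0.5]
finger_gap: 0.05
grip_force: 0.0
```

Request:
step_arm:
  rows:
    - {"grip": 0.093, "dx": -0.05, "dy": -0.05, "dz": 0.03, "ax": 0, "ay": 0, "az": 0}
    - {"grip": 0.093, "dx": -0.1, "dy": -0.09, "dz": 0.03, "ax": 0, "ay": 0, "az": 0}
    - {"grip": 0.093, "dx": -0.15, "dy": -0.13, "dz": 0.03, "ax": 0, "ay": 0, "az": 0}
    - {"grip": 0.093, "dx": -0.182, "dy": -0.18, "dz": 0.03, "ax": 0, "ay": 0, "az": 0}
    - {"grip": 0.093, "dx": -0.182, "dy": -0.22, "dz": 0.03, "ax": 0, "ay": 0, "az": 0}
    - {"grip": 0.093, "dx": -0.182, "dy": -0.257, "dz": 0.03, "ax": 0, "ay": 0, "az": 0}
    - {"grip": 0.093, "dx": -0.182, "dy": -0.257, "dz": 0.03, "ax": 0, "ay": 0, "az": 0}
    - {"grip": 0.093, "dx": -0.182, "dy": -0.257, "dz": 0.03, "ax": 0, "ay": 0, "az": 0}

```text
t: 12.1
tcp_pos: [0.4264, -0.1908, 0.2302]
eef_rot: [0.015, 1.0, 0.0, -0.0]
ft_force: [-0.0, 0.8, -0.2]
finger_gap: 0.0929
grip_force: 0.0
```

Run:
```python
from h import *
s=observe(); print(s["t"],s["tcp_pos"],s["eef_rot"])
c=calibration("wrist"); im,d=get_image("wrist"); cv2.imwrite("pics/w3.png",im); P=cloud(d,c)
k=(abs(P[...,0]-.426)<.04)&(abs(P[...,1]+.191)<.04)&(P[...,2]>.018)&(P[...,2]<.032)
q=P[k]; print("ring wrist",len(q),cv2.minEnclosingCircle((q[:,:2]*1000).astype(np.float32)),np.median(q[:,2]))
ims=[]
for n in ["scene","top"]:
    im,d=get_image(n); cv2.imwrite(f"pics/{n}3.png",im); np.save(f"pics/{n}3.npy",d); P=cloud(d,calibration(n))
    h=cv2.cvtColor(im,cv2.COLOR_BGR2HSV)
    near=(abs(P[...,0]-.63)<.07)&(abs(P[...,1]-.066)<.07)&(P[...,2]>.03)
    y=near&(h[...,0]>19)&(h[...,0]<35)&(h[...,1]>150)
    p=P[y]; print(n,np.histogram(p[:,2],bins=np.arange(.04,.19,.01))[0])
    sh=p[(p[:,2]<.085)&(p[:,0]<.66)]; A=np.c_[sh[:,:2]-[.609,.066],np.ones(len(sh))]; w=np.linalg.lstsq(A,sh[:,2],rcond=None)[0]
    print("shelf",w,cv2.minAreaRect((sh[:,:2]*1000).astype(np.float32)))
    g=near&(h[...,1]<90)&(P[...,2]>.1)&(P[...,2]<.145)&(P[...,0]<.64); print("post",g.sum(),P[g].mean(0) if g.any() else 0, P[g][P[g][:,2]>.127].mean(0))
cv2.imwrite("pics/c3.png",np.hstack([cv2.resize(cv2.imread(f"pics/{n}3.png")[b[1]:b[1]+120,b[0]:b[0]+120],(400,400),interpolation=2) for n,b in [("scene",(230,140)),("top",(270,100))]]))
```

```text
12.1 [ 0.42644409 -0.1908054   0.23021024] [ 1.50331361e-02  9.99886984e-01  1.51400652e-04 -4.21370492e-05]
ring wrist 1169 ((429.84490966796875, -192.83868408203125), 26.936504364013672) 0.02358190321318207
scene [0 0 2 7 1 0 0 2 0 0 0 0 2 0]
shelf [0.5027253  0.29752386 0.0668384 ] ((625.8455810546875, 68.83341217041016), (8.657123565673828, 107.19819641113281), 38.40454864501953)
post 70 [0.60666785 0.06974319 0.12047541] [0.60776301 0.06866253 0.13104411]
top [  1   1 141 663  38  24  29  20  28  24  26  37  95   0]
shelf [ 0.01967864 -0.00079182  0.07211564] ((617.4581909179688, 67.51663208007812), (87.6540298461914, 87.3990707397461), 87.98078155517578)
post 43 [0.6037826  0.06784102 0.12608329] [0.60512965 0.06822634 0.13083537]
```

View pics/c3.png

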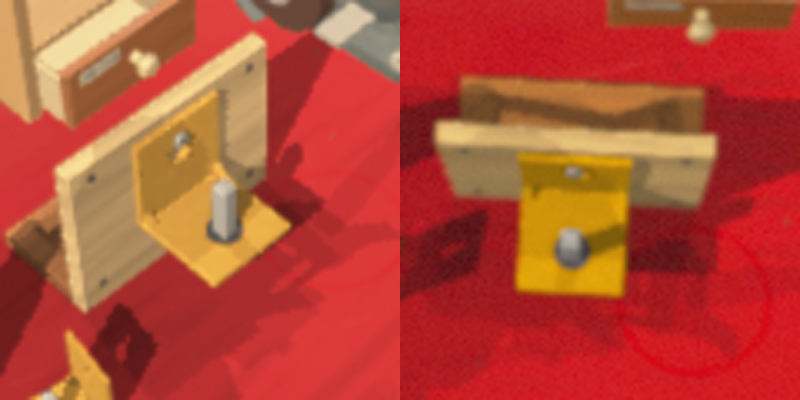

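The holder hangs straight on the screw: its head shows in the slot at (180,145) of the left crop, and the plate sits flat. Next, the ring.

Request:
step_arm:
  rows:
    - {"grip": 0.093, "dx": 0.0025, "dy": -0.001, "dz": -0.06, "ax": 0, "ay": 0, "az": 0}
    - {"grip": 0.093, "dx": 0.0025, "dy": -0.001, "dz": -0.12, "ax": 0, "ay": 0, "az": 0}
    - {"grip": 0.093, "dx": 0.0025, "dy": -0.001, "dz": -0.175, "ax": 0, "ay": 0, "az": 0}
    - {"grip": 0.093, "dx": 0.0025, "dy": -0.001, "dz": -0.21, "ax": 0, "ay": 0, "az": 0}
    - {"grip": 0.093, "dx": 0.0025, "dy": -0.001, "dz": -0.224, "ax": 0, "ay": 0, "az": 0}
    - {"grip": 0.093, "dx": 0.0025, "dy": -0.001, "dz": -0.224, "ax": 0, "ay": 0, "az": 0}
    - {"grip": 0.04, "dx": 0.0025, "dy": -0.001, "dz": -0.224, "ax": 0, "ay": 0, "az": 0}
    - {"grip": 0.04, "dx": 0.0025, "dy": -0.001, "dz": -0.224, "ax": 0, "ay": 0, "az": 0}

```text
t: 13.25
tcp_pos: [0.4297, -0.1925, 0.0075]
eef_rot: [0.015, 1.0, -0.0, 0.001]
ft_force: [0.2, 0.1, 0.8]
finger_gap: 0.0779
grip_force: 0.0
```

Request:
step_arm:
  rows:
    - {"grip": 0.02, "dx": 0, "dy": 0, "dz": 0, "ax": 0, "ay": 0, "az": 0}
    - {"grip": 0.02, "dx": 0, "dy": 0, "dz": 0, "ax": 0, "ay": 0, "az": 0}
    - {"grip": 0.02, "dx": 0, "dy": 0, "dz": 0, "ax": 0, "ay": 0, "az": 0}
    - {"grip": 0.02, "dx": 0, "dy": 0, "dz": 0, "ax": 0, "ay": 0, "az": 0}

```text
t: 13.75
tcp_pos: [0.4291, -0.1923, 0.0064]
eef_rot: [0.015, 1.0, -0.0, 0.0]
ft_force: [-0.8, -1.6, 3.3]
finger_gap: 0.0517
grip_force: 29.9
```

Request:
step_arm:
  rows:
    - {"grip": 0.02, "dx": 0, "dy": 0, "dz": 0.01, "ax": 0, "ay": 0, "az": 0}
    - {"grip": 0.02, "dx": 0, "dy": 0, "dz": 0.03, "ax": 0, "ay": 0, "az": 0}
    - {"grip": 0.02, "dx": 0, "dy": 0, "dz": 0.07, "ax": 0, "ay": 0, "az": 0}
    - {"grip": 0.02, "dx": 0, "dy": 0, "dz": 0.12, "ax": 0, "ay": 0, "az": 0}
    - {"grip": 0.02, "dx": 0, "dy": 0, "dz": 0.17, "ax": 0, "ay": 0, "az": 0}
    - {"grip": 0.02, "dx": 0.01, "dy": 0.01, "dz": 0.19, "ax": 0, "ay": 0, "az": 0}
    - {"grip": 0.02, "dx": 0.04, "dy": 0.04, "dz": 0.19, "ax": 0, "ay": 0, "az": 0}
    - {"grip": 0.02, "dx": 0.07, "dy": 0.07, "dz": 0.19, "ax": 0, "ay": 0, "az": 0}

```text
t: 14.75
tcp_pos: [0.4998, -0.1208, 0.1956]
eef_rot: [0.015, 1.0, 0.0, -0.0]
ft_force: [0.3, -0.5, -1.3]
finger_gap: 0.0522
grip_force: 29.9
```

Request:
step_arm:
  rows:
    - {"grip": 0.02, "dx": 0.03, "dy": 0.03, "dz": 0, "ax": 0, "ay": 0, "az": 0}
    - {"grip": 0.02, "dx": 0.06, "dy": 0.06, "dz": 0, "ax": 0, "ay": 0, "az": 0}
    - {"grip": 0.02, "dx": 0.09, "dy": 0.09, "dz": 0, "ax": 0, "ay": 0, "az": 0}
    - {"grip": 0.02, "dx": 0.11, "dy": 0.11, "dz": 0, "ax": 0, "ay": 0, "az": 0}
    - {"grip": 0.02, "dx": 0.11, "dy": 0.11, "dz": 0, "ax": 0, "ay": 0, "az": 0}
    - {"grip": 0.02, "dx": 0.11, "dy": 0.11, "dz": 0, "ax": 0, "ay": 0, "az": 0}

```text
t: 15.5
tcp_pos: [0.6086, -0.012, 0.1953]
eef_rot: [0.015, 1.0, 0.0, -0.001]
ft_force: [-0.6, -0.7, -1.6]
finger_gap: 0.0522
grip_force: 29.9
```

```bash
cat > m.py <<'E'
from h import *
import sys
s=observe(); T=s["tcp_pos"]; print(s["t"],T,s["eef_rot"],s["finger_gap"],s["ft_force"])
c=calibration("wrist"); im,d=get_image("wrist"); cv2.imwrite(f"pics/{sys.argv[1]}.png",im); P=cloud(d,c); h=cv2.cvtColor(im,cv2.COLOR_BGR2HSV)
gr=(h[...,1]<90)
q=P[(np.hypot(P[...,0]-T[0],P[...,1]-T[1])<.035)&(P[...,2]<T[2]+.024)&(P[...,2]>T[2]+.004)&gr]
print("ring",len(q),cv2.minEnclosingCircle((q[:,:2]*1000).astype(np.float32)),np.percentile(q[:,2],[5,50,95]))
A=np.c_[q[:,:2]-T[:2],np.ones(len(q))]; print("tilt",np.linalg.lstsq(A,q[:,2],rcond=None)[0])
q=P[(abs(P[...,0]-.607)<.025)&(abs(P[...,1]-.067)<.025)&(P[...,2]<.14)&(P[...,2]>.124)&gr]
print("post",len(q)); 
if len(q): print(cv2.minAreaRect((q[:,:2]*1000).astype(np.float32)),np.median(q,axis=0))
E
python3 m.py w4
```

```text
15.5 [ 0.60861892 -0.01200852  0.19530648] [ 1.47311279e-02  9.99891247e-01  2.99260435e-06 -6.98689292e-04] 0.05221500634569148 [-0.63030168 -0.73320561 -1.62350513]
ring 5947 ((599.433837890625, -11.709296226501465), 33.65016174316406) [0.20182844 0.21226378 0.21388227]
tilt [-0.03266893 -0.00036598  0.21064828]
post 454
((609.32666015625, 66.58140563964844), (15.714339256286621, 15.29040813446045), 87.55038452148438) [0.60817811 0.06548637 0.13019612]
```

View pics/w4.png

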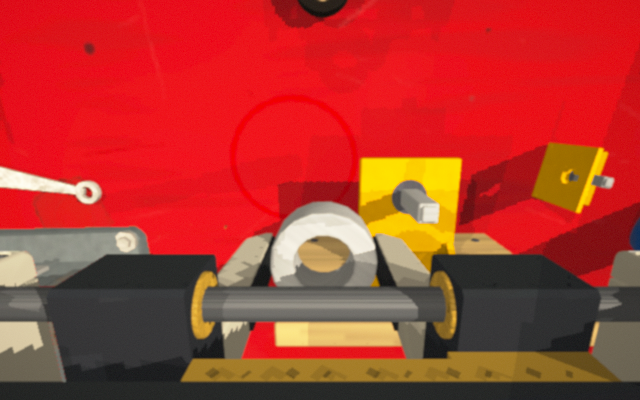

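The ring is held level at (323,252) and the post top is at (428,212). I'll fit the ring's centre from its top face and hole edge.

```bash
cat > r.py <<'E'
from h import *
import sys
from scipy.optimize import least_squares
def ringfit(im,d,c,T,dbg=None):
    P=cloud(d,c); h=cv2.cvtColor(im,cv2.COLOR_BGR2HSV)
    m=(np.hypot(P[...,0]-T[0],P[...,1]-T[1])<.045)&(P[...,2]<T[2]+.021)&(P[...,2]>T[2]+.015)&(h[...,1]<60)
    q=P[m]; zt=np.median(q[:,2]); q=q[abs(q[:,2]-zt)<.002][:,:2]-T[:2]
    for lim in [(None)]:
        # outer rim: farthest points per angle on robot side; hole rim: nearest points per angle
        c0=np.array([-.0,0.])
        for it in range(6):
            e=q-c0; a=np.arctan2(e[:,1],e[:,0]); r=np.hypot(*e.T); b=np.round(np.degrees(a)/4)
            o=[];i=[]
            for k in np.unique(b):
                s=b==k
                if abs(abs(k*4)-180)<=55: o.append(q[s][r[s].argmax()])   # outer rim, side toward robot
                if r[s].min()<.019 and r[s].min()>.011: i.append(q[s][r[s].argmin()])
            o=np.array(o);i=np.array(i)
            f=lambda x:np.r_[np.hypot(*(o-x).T)-.027, np.hypot(*(i-x).T)-.015 if len(i) else []]
            sol=least_squares(f,c0,loss="soft_l1",f_scale=.001); c0=sol.x
        fo=least_squares(lambda x:np.hypot(*(o-x).T)-.027,c0).x
        fi=least_squares(lambda x:np.hypot(*(i-x).T)-.015,c0).x if len(i)>3 else None
    return zt,c0,len(o),len(i),fo,fi
if __name__=="__main__":
    s=observe();c=calibration("wrist");im,d=get_image("wrist");print(s["tcp_pos"]);np.save("pics/w5.npy",d);cv2.imwrite("pics/w5.png",im)
    print(ringfit(im,d,c,s["tcp_pos"]))
E
python3 r.py
```

```text
[ 0.60856692 -0.01234865  0.19569298]
(np.float64(0.21282803167088235), array([0.00066648, 0.00133065]), 28, 74, array([0.00098182, 0.0013412 ]), array([0.00044692, 0.00132984]))
```

Request:
step_arm:
  rows:
    - {"grip": 0.02, "dx": 0, "dy": 0.03, "dz": 0, "ax": 0, "ay": 0, "az": 0}
    - {"grip": 0.02, "dx": 0, "dy": 0.06, "dz": 0, "ax": 0, "ay": 0, "az": 0}
    - {"grip": 0.02, "dx": 0, "dy": 0.0775, "dz": 0, "ax": 0, "ay": 0, "az": 0}
    - {"grip": 0.02, "dx": 0, "dy": 0.0775, "dz": -0.02, "ax": 0, "ay": 0, "az": 0}
    - {"grip": 0.02, "dx": 0, "dy": 0.0775, "dz": -0.04, "ax": 0, "ay": 0, "az": 0}
    - {"grip": 0.02, "dx": 0, "dy": 0.0775, "dz": -0.047, "ax": 0, "ay": 0, "az": 0}
    - {"grip": 0.02, "dx": 0, "dy": 0.0775, "dz": -0.047, "ax": 0, "ay": 0, "az": 0}
    - {"grip": 0.02, "dx": 0, "dy": 0.0775, "dz": -0.047, "ax": 0, "ay": 0, "az": 0}

```text
t: 16.6
tcp_pos: [0.6093, 0.0651, 0.1497]
eef_rot: [0.015, 1.0, 0.0, 0.0]
ft_force: [-0.1, 0.6, -0.3]
finger_gap: 0.0526
grip_force: 29.9
```

Run:
```python
from r import *
s=observe();T=s["tcp_pos"];c=calibration("wrist");im,d=get_image("wrist");print(T);cv2.imwrite("pics/w6.png",im)
print(ringfit(im,d,c,T))
P=cloud(d,c);q=P[(abs(P[...,0]-.609)<.014)&(abs(P[...,1]-.067)<.014)&(P[...,2]<.139)&(P[...,2]>.126)]
print(len(q),cv2.minAreaRect((q[:,:2]*1000).astype(np.float32)) if len(q) else 0)
a=cv2.resize(im[180:320,220:420],(400,280),interpolation=2); im,_=get_image("scene"); b=cv2.resize(im[150:250,240:340],(400,400),interpolation=2)
cv2.imwrite("pics/c6.png",np.hstack([cv2.copyMakeBorder(a,0,120,0,0,0),b]))
```

```text
[0.60930593 0.06505035 0.14973311]
(np.float64(0.16692792613668703), array([0.00056221, 0.00134431]), 28, 73, array([0.00101903, 0.00137538]), array([0.00024684, 0.00134561]))
315 ((612.9185180664062, 66.91568756103516), (15.454055786132812, 9.7780179977417), 89.64344787597656)
```

View pics/c6.png

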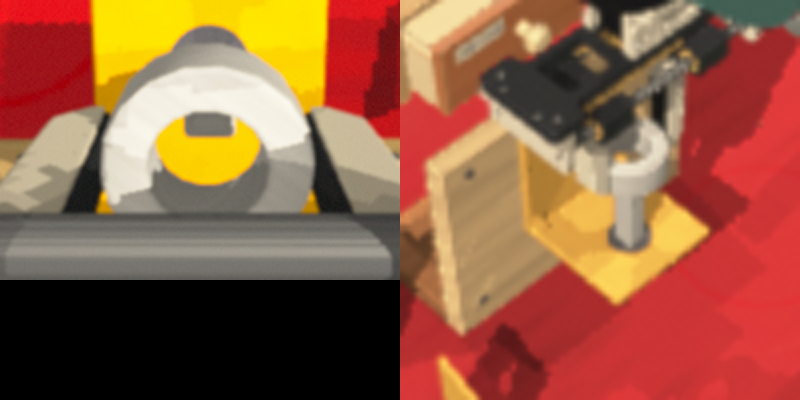

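The post is visible through the ring's hole and centred sideways. Ring centre is (609.9,66.4) mm against post (609.8,66.9), so I'll thread it.

Request:
step_arm:
  rows:
    - {"grip": 0.02, "dx": 0, "dy": 0.0005, "dz": -0.006, "ax": 0, "ay": 0, "az": 0}
    - {"grip": 0.02, "dx": 0, "dy": 0.0005, "dz": -0.012, "ax": 0, "ay": 0, "az": 0}
    - {"grip": 0.02, "dx": 0, "dy": 0.0005, "dz": -0.018, "ax": 0, "ay": 0, "az": 0}
    - {"grip": 0.02, "dx": 0, "dy": 0.0005, "dz": -0.024, "ax": 0, "ay": 0, "az": 0}
    - {"grip": 0.02, "dx": 0, "dy": 0.0005, "dz": -0.024, "ax": 0, "ay": 0, "az": 0}

```text
t: 17.32
tcp_pos: [0.6088, 0.0658, 0.1244]
eef_rot: [0.015, 1.0, -0.0, -0.0]
ft_force: [0.6, 0.3, -1.1]
finger_gap: 0.0519
grip_force: 29.9
```

Request:
step_arm:
  rows:
    - {"grip": 0.02, "dx": 0, "dy": 0, "dz": -0.008, "ax": 0, "ay": 0, "az": 0}
    - {"grip": 0.02, "dx": 0, "dy": 0, "dz": -0.016, "ax": 0, "ay": 0, "az": 0}
    - {"grip": 0.02, "dx": 0, "dy": 0, "dz": -0.024, "ax": 0, "ay": 0, "az": 0}
    - {"grip": 0.02, "dx": 0, "dy": 0, "dz": -0.032, "ax": 0, "ay": 0, "az": 0}
    - {"grip": 0.02, "dx": 0, "dy": 0, "dz": -0.038, "ax": 0, "ay": 0, "az": 0}
    - {"grip": 0.02, "dx": 0, "dy": 0, "dz": -0.041, "ax": 0, "ay": 0, "az": 0}
    - {"grip": 0.02, "dx": 0, "dy": 0, "dz": -0.041, "ax": 0, "ay": 0, "az": 0}

```text
t: 18.2
tcp_pos: [0.609, 0.0658, 0.084]
eef_rot: [0.015, 1.0, -0.0, -0.0]
ft_force: [0.8, 0.4, -1.1]
finger_gap: 0.0527
grip_force: 29.9
```

Request:
step_arm:
  rows:
    - {"grip": 0.02, "dx": 0, "dy": 0, "dz": -0.001, "ax": 0, "ay": 0, "az": 0}
    - {"grip": 0.02, "dx": 0, "dy": 0, "dz": -0.002, "ax": 0, "ay": 0, "az": 0}
    - {"grip": 0.02, "dx": 0, "dy": 0, "dz": -0.003, "ax": 0, "ay": 0, "az": 0}
    - {"grip": 0.02, "dx": 0, "dy": 0, "dz": -0.003, "ax": 0, "ay": 0, "az": 0}

```text
t: 18.7
tcp_pos: [0.609, 0.0658, 0.0811]
eef_rot: [0.015, 1.0, -0.0, -0.0]
ft_force: [0.1, -0.3, -0.7]
finger_gap: 0.0523
grip_force: 29.9
```

Request:
step_arm:
  rows:
    - {"grip": 0.02, "dx": 0, "dy": 0, "dz": -0.001, "ax": 0, "ay": 0, "az": 0}
    - {"grip": 0.02, "dx": 0, "dy": 0, "dz": -0.001, "ax": 0, "ay": 0, "az": 0}

```text
t: 18.95
tcp_pos: [0.609, 0.0658, 0.0801]
eef_rot: [0.015, 1.0, 0.0, -0.0]
ft_force: [-0.2, -0.1, -0.8]
finger_gap: 0.0525
grip_force: 29.9
```

Request:
step_arm:
  rows:
    - {"grip": 0.02, "dx": 0, "dy": 0, "dz": -0.001, "ax": 0, "ay": 0, "az": 0}
    - {"grip": 0.02, "dx": 0, "dy": 0, "dz": -0.001, "ax": 0, "ay": 0, "az": 0}

```text
t: 19.2
tcp_pos: [0.609, 0.0658, 0.079]
eef_rot: [0.015, 1.0, -0.0, -0.0]
ft_force: [0.2, -0.4, -1.8]
finger_gap: 0.0527
grip_force: 29.9
```

Request:
step_arm:
  rows:
    - {"grip": 0.02, "dx": 0, "dy": 0, "dz": -0.0005, "ax": 0, "ay": 0, "az": 0}
    - {"grip": 0.02, "dx": 0, "dy": 0, "dz": -0.0005, "ax": 0, "ay": 0, "az": 0}

```text
t: 19.45
tcp_pos: [0.609, 0.0658, 0.0787]
eef_rot: [0.015, 1.0, -0.0, 0.0]
ft_force: [-0.4, -0.4, 0.1]
finger_gap: 0.0525
grip_force: 29.9
```

Request:
step_arm:
  rows:
    - {"grip": 0.06, "dx": 0, "dy": 0, "dz": 0, "ax": 0, "ay": 0, "az": 0}
    - {"grip": 0.07, "dx": 0, "dy": 0, "dz": 0, "ax": 0, "ay": 0, "az": 0}
    - {"grip": 0.07, "dx": 0, "dy": 0, "dz": 0, "ax": 0, "ay": 0, "az": 0}
    - {"grip": 0.07, "dx": 0, "dy": 0, "dz": 0.015, "ax": 0, "ay": 0, "az": 0}
    - {"grip": 0.07, "dx": 0, "dy": 0, "dz": 0.04, "ax": 0, "ay": 0, "az": 0}
    - {"grip": 0.07, "dx": 0, "dy": 0, "dz": 0.08, "ax": 0, "ay": 0, "az": 0}
    - {"grip": 0.07, "dx": 0, "dy": 0, "dz": 0.13, "ax": 0, "ay": 0, "az": 0}
    - {"grip": 0.07, "dx": 0, "dy": 0, "dz": 0.15, "ax": 0, "ay": 0, "az": 0}

```text
t: 20.45
tcp_pos: [0.6096, 0.0659, 0.2331]
eef_rot: [0.015, 1.0, 0.0, 0.002]
ft_force: [-0.5, 0.1, 0.3]
finger_gap: 0.0699
grip_force: 0.0
```

Request:
step_arm:
  rows:
    - {"grip": 0.07, "dx": -0.05, "dy": -0.05, "dz": 0, "ax": 0, "ay": 0, "az": 0}
    - {"grip": 0.07, "dx": -0.1, "dy": -0.09, "dz": 0, "ax": 0, "ay": 0, "az": 0}
    - {"grip": 0.07, "dx": -0.15, "dy": -0.13, "dz": 0, "ax": 0, "ay": 0, "az": 0}
    - {"grip": 0.07, "dx": -0.18, "dy": -0.18, "dz": 0, "ax": 0, "ay": 0, "az": 0}
    - {"grip": 0.07, "dx": -0.18, "dy": -0.23, "dz": 0, "ax": 0, "ay": 0, "az": 0}
    - {"grip": 0.07, "dx": -0.18, "dy": -0.23, "dz": 0, "ax": 0, "ay": 0, "az": 0}
    - {"grip": 0.07, "dx": -0.18, "dy": -0.23, "dz": 0, "ax": 0, "ay": 0, "az": 0}

```text
t: 21.32
tcp_pos: [0.429, -0.164, 0.2287]
eef_rot: [0.015, 1.0, 0.0, -0.0]
ft_force: [-0.3, 0.1, -0.2]
finger_gap: 0.07
grip_force: 0.0
```

Run:
```python
from h import *
o=[]
for n,b in [("scene",(230,140)),("top",(270,100))]:
    im,d=get_image(n); cv2.imwrite(f"pics/{n}7.png",im); P=cloud(d,calibration(n)); h=cv2.cvtColor(im,cv2.COLOR_BGR2HSV)
    q=P[(np.hypot(P[...,0]-.607,P[...,1]-.067)<.035)&(h[...,1]<90)&(P[...,2]>.085)&(P[...,2]<.108)]
    print(n,len(q),cv2.minEnclosingCircle((q[:,:2]*1000).astype(np.float32)),np.percentile(q[:,2],[10,50,90]))
    y=P[(abs(P[...,0]-.63)<.07)&(abs(P[...,1]-.066)<.06)&(h[...,0]>19)&(h[...,0]<35)&(h[...,1]>150)&(P[...,2]>.15)&(P[...,2]<.18)]; print("plate top z",len(y),y[:,2].max() if len(y) else 0)
    o.append(cv2.resize(im[b[1]:b[1]+120,b[0]:b[0]+120],(400,400),interpolation=2))
cv2.imwrite("pics/c7.png",np.hstack(o))
```

```text
scene 212 ((608.9143676757812, 66.52894592285156), 28.981718063354492) [0.08847848 0.09574426 0.0995095 ]
plate top z 12 0.1684424336924967
top 207 ((605.7725219726562, 67.47354888916016), 26.76342010498047) [0.09193474 0.09501885 0.0981344 ]
plate top z 134 0.1690407094032155
```

View pics/c7.png

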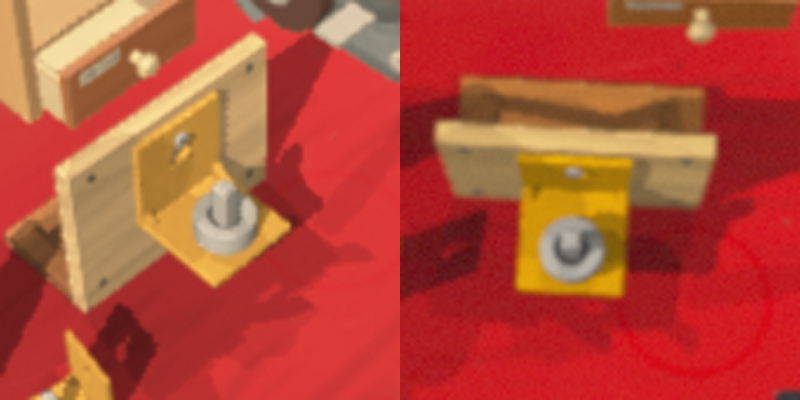

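The ring sits flat on the shelf around the post, with its top near z = 95–96 mm and the shelf at 72 mm. The holder hangs straight with the screw in the slot.

```bash
python3 -c "
from workcell import *
print(finish_job())"
```

```text
the job is handed in; nothing more can be done
None
```

The job is handed in: the holder hangs straight with the screw locked in its slot, and the ring is seated on the shelf around the post, at about 21 s of the 67 s allowed, with no bystander touched as far as the pictures and force readings show.

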